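# Turn the sensor arm end for end on its pivot pin

## Task

The blue sensor arm is on its pivot pin the wrong way round: its black sensor is over the empty place instead of over the beaker on its own stand. Lift the blue arm off its pin, turn it end for end and lower it back onto the same pin, without dropping it, until it lies fully home between the guide cheeks with the sensor over the beaker. Leave the white arm and that beaker where they are.

Things in the scene. Friction and masses are not known exactly. Their poses are not given: they have to be found in the camera images.
- blue_hub (a point): Blue arm (loose, 0.25 kg): centre of its hub, half-way up. Hub: upright block 30 (x) x 36 (y) x 50 mm tall with upright through hole 18 mm wide; arm balances here; grip across x, flat faces free down to 8 mm above underside. Flat bar along y, 24 mm wide, 8 thick, flush with hub's underside. Black sensor (28 mm wide, 34 tall) 85 mm out on +y, steel counterweight 72 mm out on -y. z up.
- blue_pin (a point): Foot of brass pivot pin (10 mm wide, 56 tall, tapered tip) on the blue arm's fixed stand, on the platform where the hub rests: hub centre is 25 mm above this point when home. Stand's y is lengthwise: beaker 85 mm off on -y, empty place on +y. Four cheeks 14 mm tall, 20 mm either side of that line, 30-44 mm from the pin, hold the arm lengthwise with 10 deg play; it swings only when lifted off.
- blue_beaker_center (a point): Small glass beaker with a blue disc in its bottom, loose on the blue arm's stand: its centre, half-way up. 58 mm wide at the rim, 56 mm tall; the rim is 12 mm below the underside of a seated arm. z up.
- white_hub (a point): White sensor arm, a bystander: same shape and size as the blue arm, on a second identical stand, already with its sensor over its own beaker. The point is the centre of its hub, half-way up; +y points to its sensor.
Things that resemble listed ones, but are neither listed nor needed, are in the scene too. There is more than one size of the part that bears blue_hub; the job needs the smaller. What is shaped like the part that bears blue_beaker_center but red is not meant.

How it is judged (in metres and radians):
On the way:
1. the blue arm is lifted clear of its pivot pin (z of blue_hub in the frame of blue_pin above 0.075 m), for 0.1 s.
At the end, for the whole second after the job is handed in: The blue arm rests, still and level (within 6 degrees), fully down on its own pin (hub within 10 mm of the pin's axis and within 5 mm of its seated height) with its sensor end over the upright beaker (sensor centre within about 27 mm of the beaker's centre each way) (horizontal distance between blue_hub and blue_pin below 0.01 m and z of blue_hub in the frame of blue_pin below 0.03 m and angle between blue_hub's own z axis and vertical below 0.1 rad and y of blue_beaker_center in the frame of blue_hub between 0.058 and 0.112 m and x of blue_beaker_center in the frame of blue_hub between -0.028 and 0.028 m and angle between blue_beaker_center's own z axis and vertical below 0.2 rad and linear speed of blue_arm below 0.02 m/s); the robot touches nothing.
It fails at once if the white arm is disturbed (moved more than 15 mm) (distance of white_hub from where it was at the start of the episode above 0.015 m).
It fails at once if the blue arm's beaker is knocked over or shifted more than 20 mm (angle between blue_beaker_center's own z axis and vertical above 0.5 rad or distance of blue_beaker_center from where it was at the start of the episode above 0.02 m).
It fails at once if the blue arm is dropped (falls freely, faster than 0.5 m/s, out of the gripper) (linear speed of blue_arm above 0.5 m/s and contact force between the fingers and blue_arm below 0.1 N).
It also fails if it takes over 45 s, if anything falls off the work surface, if the arm or the gripper's body presses on something with over 40 N, if the wrist force passes 120 N, or if a joint passes its speed limit or range.

## Robot

A 7-joint arm with a two-finger parallel gripper is mounted at the origin on the work surface. World frame = base frame: x ahead of the robot, y to its left, z up, the work surface at z = 0. Lengths are in mm, angles in rad, forces in N, time in s.
With the tool pointing down it reaches from about 425 to 975 mm from the base axis. Payload 16.7 kg.
Tool frame: the origin (TCP) lies between the finger pads; the fingertips stand env.finger_overhang ahead of it and the grasp point (between the pads) lies 5 mm behind it (env.finger_overhang is the distance from the TCP to the fingertips, in mm); z points along the fingers, y is the direction in which the jaws open and shut (so a half turn about z gives the same grasp; the last joint's range is limited). The gripper opens to 85 mm and grips with 20 to 120 N. Pads are 22 mm wide; open, the fingers measure 114 mm over their backs; the gripper's body (76 mm by 85 mm) begins 54 mm behind the grasp point. The pads swing forward as they close: fully open they stand 13 mm farther back than shut.
Start: joints at [0.989, 0.426, 0.074, 1.606, -0.034, 1.111, -0.067], TCP at [283.07, -612.737, 217.302] pointing down, gripper open.
Joint ranges: [-2.85, 2.85], [-0.5, 2.14], [-1.23, 1.37], [0.21, 2.46], [-1.02, 4.16], [0.16, 2.05], [-2.73, 2.73]. Speed limits (rad/s): [1.89, 1.89, 2.39, 2.39, 3.01, 3.01, 3.01].

## Interface

Orientations are given as a rotation vector (axis times angle).
In Python, from bench import env gives the robot as it stands. The module is installed in compiled form; this text tells all that it offers.
- The arm moves only by the tool move_arm, never from a script. Its argument "moves" is one flat list of numbers, 4 for each row, row after row: the shift along the tool's x, y, z in m, then the turn about the tool's z in rad. A call has exactly 5 rows; each row is the pose to reach, as a shift and turn from the pose commanded when the call began, along the tool's axes at that moment; what a row does not reach only later rows make up. A row lasts 1/12 s, in which the tool goes at most 41.7 mm and 7.16 degrees, less where a joint would pass 70% of its speed; a pose out of reach is approached as far as the arm can. A call with a gripper value outside its range is refused whole. "hand" is the opening, from 0 (shut) to 1 (fully open), set as the call begins (left out, the last holds). The fingers move at their own pace and stop on an object; "squeeze" is the grip in N (left out, the last holds). Time passes only in rows, so rows that repeat a pose let the fingers close, or fill a call up. It gives the time, the measured TCP pose, the force and the opening at its end, in the units of the state.
- env.state(): the state, without advancing time (a new reading comes with each control period).
- env.capture(name): name is "scene" or "top" or "wrist"; returns the picture (400x640x3 uint8, red, green, blue); there is no depth.
- env.camera_params(name): a dict with "vfov" (degrees; the focal length in pixels is half the picture's height over the tangent of half this angle, whatever the lens; pixels are square), "cx", "cy" (the principal point, pixels), "R" (3x3) and "t" (3): a world point X has camera coordinates R X + t; the wrist camera has in their place "mount" (4x4, takes a point from camera to tool coordinates, whose origin is the TCP and whose axes are the flange's). Camera axes: x right, y down, z forward; pixel columns grow to the right and rows downward; lengths in mm; the calibration is good to about 2 mm. A picture is of the moment at which its call begins: read the wrist's pose just before it. camera_params takes no time and is no camera call.
- env.finish_job(): hands the job in, once; it reports no verdict.
Trained networks look in the newest picture that a camera, given by its name, has taken for a name from the list of things; names that differ only in an ending like _2 or _b are one class to them, and where a whole thing is asked for, a point or a joint stands for the part that bears it (a point fixed in the world has none). Each returns a list of dicts, best first, with "conf" (0 to 1); they miss things now and then, are a little off and sometimes report something else, mostly with a low value. They report only what shows in the picture. A call takes as long as a camera call. They do not tell look-alikes from the thing itself.
- env.find_in(camera, target): "location" ([column, row] in pixels, amid what is visible of it).
- env.masks_of(camera, target): "mask" (400x640 bool, what is visible of it) and "location" ([column, row] in pixels, amid what is visible of it).
The state is a dict: "clock": time; "q": joint angles; "qvel": joint speeds; "tau": joint torques, N m; "position": TCP position; "ee_rot": TCP orientation; "contact_force": force on the tool from outside, world axes, zero at the start; "wrist_torque": the same for the moment, N m; "finger_gap": finger opening in mm.
Only numpy, scipy, OpenCV 4.12 (cv2) and the standard library are available. Lean on these libraries where they do the work, as an engineer would, in place of code of your own. Each camera call takes 0.05 s, during which the arm holds its last target. There are 200 camera calls.

## Working session

There is one attempt and no reset: what is moved stays moved. The work goes in short steps, Python scripts to look and compute and a tool call to move; the robot and the scene stay as the last step left them, time stands still between calls to the robot, and variables do not carry over. Pictures are saved under pics/ and viewed, about 8 in all and at most 12, crops included, and the job is handed in when it is done.

Besides the shell and the picture viewer there is one more tool, called as a command line: name --argument value ..., lists and objects as JSON in quotes. move_arm: Moves the arm, as the interface text tells. Its arguments: {"type":"object","properties":{"moves":{"type":"array","items":{"type":"number"}},"hand":{"type":"number"},"squeeze":{"type":"number"}},"required":["moves"]}

```bash
mkdir -p pics; python3 - <<'E'
from bench import env
import cv2,numpy as np
s=env.state();print(s['clock'],s['position'],s['ee_rot'],s['finger_gap'],env.finger_overhang)
for c in ["scene","top"]:
    im=env.capture(c);cv2.imwrite(f"pics/{c}0.png",im[:,:,::-1])
    for n in ["blue_hub","blue_pin","blue_beaker_center","white_hub"]:
        print(c,n,[(np.round(d['location']),round(d['conf'],2)) for d in env.find_in(c,n)])
    p=env.camera_params(c);print({k:np.round(v,3).tolist() for k,v in p.items()})
print(env.camera_params("wrist"))
E
```

```text
0.0 [ 282.86560979 -612.3740927   216.61605556] [-3.06709687e+00 -6.74218000e-01  5.96070838e-04] 85.51102145521085 14.0
scene blue_hub [(array([291., 176.]), 0.67), (array([502., 259.]), 0.65)]
scene blue_pin [(array([296., 204.]), 0.87)]
scene blue_beaker_center [(array([267., 208.]), 0.85), (array([247., 194.]), 0.59)]
scene white_hub [(array([222., 156.]), 0.57)]
{'vfov': 54.902, 'cx': 323.063, 'cy': 200.554, 'R': [[-0.624, 0.781, 0.016], [0.462, 0.385, -0.799], [-0.63, -0.491, -0.602]], 't': [120.117, -262.765, 1484.331]}
top blue_hub [(array([168., 257.]), 0.74), (array([348., 207.]), 0.58)]
top blue_pin [(array([344., 214.]), 0.68)]
top blue_beaker_center [(array([387., 188.]), 0.75), (array([352., 174.]), 0.71)]
top white_hub [(array([429., 194.]), 0.75)]
{'vfov': 48.581, 'cx': 317.144, 'cy': 200.636, 'R': [[-0.002, -1.0, 0.024], [-0.986, -0.002, -0.169], [0.169, -0.024, -0.985]], 't': [226.563, 520.606, 1285.722]}
{'vfov': 66.00079527178198, 'cx': 316.84619676911296, 'cy': 198.8473508814629, 'mount': array([[ 1.18671819e-03, -9.44766847e-01, -3.27741052e-01,
         8.35175713e+01],
       [ 9.99999183e-01,  9.65686572e-04,  8.37150443e-04,
         2.95129628e-01],
       [-4.74416852e-04, -3.27741777e-01,  9.44767221e-01,
        -1.56857151e+02],
       [ 0.00000000e+00,  0.00000000e+00,  0.00000000e+00,
         1.00000000e+00]])}
```

```bash
python3 - <<'E'
import cv2
a=cv2.imread("pics/top0.png");b=cv2.imread("pics/scene0.png")
cv2.imwrite("pics/top0c.png",cv2.resize(a[100:300,130:480],(0,0),fx=2.28,fy=2.28,interpolation=cv2.INTER_CUBIC))
cv2.imwrite("pics/scene0c.png",cv2.resize(b[100:320,170:540],(0,0),fx=2.1,fy=2.1,interpolation=cv2.INTER_CUBIC))
E
```

```text
(no output)
```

View pics/top0c.png

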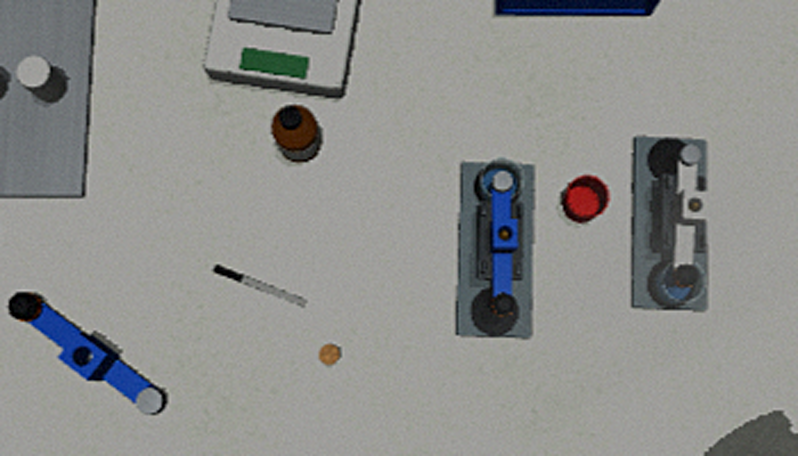

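View pics/scene0c.png

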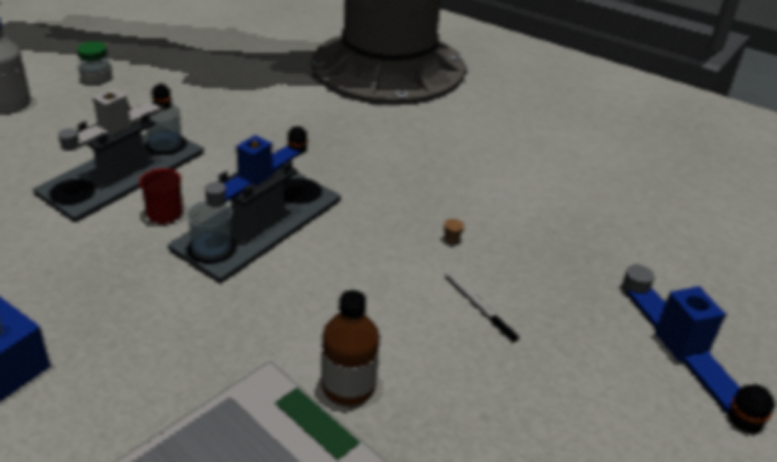

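The top view shows the small blue arm on its stand, with the hub at about pixel (351,202). Its beaker is on the far (+x) side under the steel counterweight, and the black sensor is on the near side. The other "blue_hub" is the larger decoy lying on the table, and the red beaker stands between the two stands. Next I triangulate.

```bash
cat > h.py <<'E'
import numpy as np,cv2
from bench import env
from scipy.spatial.transform import Rotation as Rn
def cam(c,s=None):
    p=env.camera_params(c);f=200/np.tan(np.radians(p['vfov'])/2)
    K=np.array([[f,0,p['cx']],[0,f,p['cy']],[0,0,1]])
    if c!='wrist': return K,np.array(p['R']),np.array(p['t'])
    T=np.eye(4);T[:3,:3]=Rn.from_rotvec(s['ee_rot']).as_matrix();T[:3,3]=s['position']
    W=np.linalg.inv(T@p['mount']);return K,W[:3,:3],W[:3,3]
def ray(C,uv):
    K,R,t=C;return -R.T@t,R.T@np.linalg.solve(K,[uv[0],uv[1],1])
def atz(C,uv,z):
    o,d=ray(C,uv);return o+d*(z-o[2])/d[2]
def proj(C,X):
    K,R,t=C;c=K@(R@np.array(X,float)+t);return c[:2]/c[2]
def tri(C1,a,C2,b):
    P=[C[0]@np.c_[C[1],C[2]] for C in (C1,C2)]
    X=cv2.triangulatePoints(P[0],P[1],np.array(a,float),np.array(b,float)).ravel();return X[:3]/X[3]
def yaw(s): 
    m=Rn.from_rotvec(s['ee_rot']).as_matrix();return np.arctan2(m[1,0],m[0,0])
E
python3 - <<'E'
from h import *
S,T=cam('scene'),cam('top')
g=lambda u,v:(u/2.1+170,v/2.1+100)
t=lambda u,v:(u/2.28+130,v/2.28+100)
for n,a,b in [('hubtop',(505,233),(257,146)),('sensor',(503,303),(297,136)),('cw',(502,180),(215,190)),('beaker bottom',(497,185),(212,245)),('standcorner',(461,163),(172,247)),('stand far right',(534,165),(220,280)),('white hub',(696,205),(111,98)),('cornerTnear',(531,336),(340,198))]:
    print(n,tri(T,t(*a),S,g(*b)).round())
E
```

```text
hubtop [500. 134. 129.]
sensor [417. 134. 105.]
cw [574. 133. 100.]
beaker bottom [585. 132.  19.]
standcorner [629. 162.  52.]
stand far right [608. 103. -30.]
white hub [ 536. -104.  128.]
cornerTnear [373. 118. -20.]
```

move_arm --moves '[0.033, -0.018, -0.012, 0, 0.065, -0.036, -0.024, 0, 0.098, -0.054, -0.036, 0, 0.13, -0.072, -0.048, 0, 0.163, -0.09, -0.06, 0]' --hand 1

```text
clock: 0.92
position: [393.9, -461.2, 278.0]
ee_rot: [3.068, 0.674, 0.0]
contact_force: [0.4, -1.4, 0.1]
finger_gap: 85.7
```

move_arm --moves '[0.023, -0.033, 0, 0, 0.046, -0.066, 0, 0, 0.069, -0.099, 0, 0, 0.092, -0.132, 0, 0, 0.115, -0.165, 0, 0]'

```text
clock: 1.33
position: [428.4, -262.8, 277.6]
ee_rot: [3.068, 0.674, 0.001]
contact_force: [1.9, -0.9, 0.3]
finger_gap: 85.2
```

move_arm --moves '[0.023, -0.033, 0, 0, 0.046, -0.066, 0, 0, 0.069, -0.099, 0, 0, 0.092, -0.132, 0, 0, 0.115, -0.165, 0, 0]'

```text
clock: 1.75
position: [463.6, -64.8, 277.7]
ee_rot: [3.068, 0.674, 0.001]
contact_force: [1.5, -0.7, -0.2]
finger_gap: 85.2
```

move_arm --moves '[0.023, -0.033, 0, 0.09, 0.046, -0.066, 0, 0.18, 0.069, -0.099, 0, 0.27, 0.092, -0.132, 0, 0.36, 0.115, -0.165, 0, 0.432]'

```text
clock: 2.17
position: [498.6, 131.1, 277.7]
ee_rot: [3.141, -0.007, 0.001]
contact_force: [1.7, -0.4, 0.8]
finger_gap: 85.2
```

Now above the hub. I take a close look with the wrist camera.

```bash
python3 - <<'E'
from h import *
s=env.state();C=cam('wrist',s);print(s['position'],yaw(s),s['q'])
im=env.capture('wrist')
v=im[:,:,::-1].copy()
for n in ["blue_hub","blue_pin","blue_beaker_center"]:
    for d in env.find_in('wrist',n): print(n,np.round(d['location']),round(d['conf'],2))
for X in [(500,134,128),(500,134,78),(585,132,38)]:
    u=proj(C,X);print(X,u.round());cv2.drawMarker(v,tuple(int(a) for a in u),(0,0,255),0,10)
cv2.imwrite('pics/w1.png',v)
E
```

```text
[498.60416929 131.05017056 277.71523752] -0.004675586734856307 [ 0.047258    0.141551   -0.47154914  1.86125863  0.07060655  1.15424013
 -2.02426763]
blue_hub [316. 168.] 0.58
blue_hub [ 25. 274.] 0.57
blue_pin [302. 151.] 0.85
blue_beaker_center [409. 110.] 0.83
blue_beaker_center [318.  82.] 0.81
(500, 134, 128) [313. 177.]
(500, 134, 78) [313. 166.]
(585, 132, 38) [315.  90.]
```

View pics/w1.png

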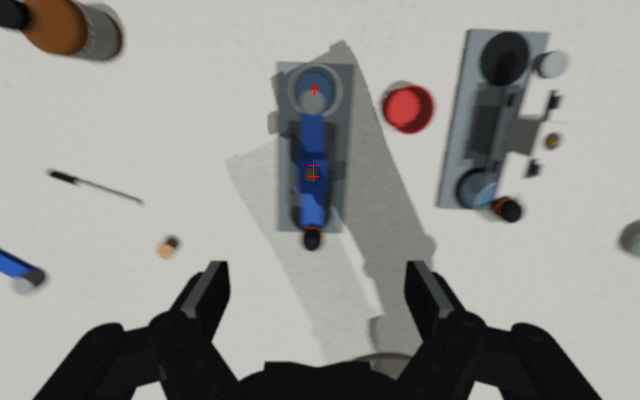

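The wrist picture has the hub and pin tip at about (312,175), matching my estimate. The counterweight (313,100) is over the beaker and the sensor is at (312,238). Now a yaw and position estimate.

```bash
python3 - <<'E'
from h import *
s=env.state();C=cam('wrist',s)
c=[atz(C,u,8)[:2] for u in [(277,62),(355,65),(278,232),(341,233)]]
print('stand',np.round(c,1)); f=(c[0]+c[1])/2;n=(c[2]+c[3])/2;print('yaw',np.arctan2(*(f-n)[::-1]), (f+n)/2)
im=env.capture('wrist')
hsv=cv2.cvtColor(im,cv2.COLOR_RGB2HSV);m=cv2.inRange(hsv,(105,150,30),(130,255,255));m[:, :290]=0;m[:,345:]=0
pts=[]
for r in range(112,228):
    x=np.flatnonzero(m[r])
    if len(x): 
        pts.append((r,x.min(),x.max()))
for p in pts[::6]: print(p, end=' ')
P=[atz(C,((a+b)/2,r),86)[:2] for r,a,b in pts if (r<145 or r>205) and 17<b-a<30]
P=np.array(P);k=np.polyfit(P[:,0],P[:,1],1);print('\nbar',k,'y at x=500',np.polyval(k,500))
print('pin tip',atz(C,(312,175),133))
d=env.masks_of('wrist','blue_beaker_center')
for e in d: print(e['conf'],e['location'],cv2.boundingRect(e['mask'].astype(np.uint8)))
crop=im[50:250,230:400,::-1];cv2.imwrite('pics/w1c.png',cv2.resize(crop,None,fx=3,fy=3,interpolation=cv2.INTER_CUBIC))
E
```

```text
stand [[617.9 180.8]
 [614.9  81.7]
 [380.7 188.2]
 [379.5  92.3]]
yaw -0.03817651139309854 [498.25467752 135.76015403]
(112, np.int64(325), np.int64(325)) (118, np.int64(305), np.int64(325)) (124, np.int64(305), np.int64(325)) (130, np.int64(305), np.int64(325)) (136, np.int64(305), np.int64(325)) (142, np.int64(305), np.int64(325)) (148, np.int64(305), np.int64(325)) (154, np.int64(302), np.int64(327)) (160, np.int64(300), np.int64(329)) (166, np.int64(300), np.int64(329)) (172, np.int64(301), np.int64(329)) (178, np.int64(301), np.int64(329)) (184, np.int64(301), np.int64(329)) (190, np.int64(301), np.int64(328)) (196, np.int64(305), np.int64(324)) (202, np.int64(305), np.int64(324)) (208, np.int64(305), np.int64(324)) (214, np.int64(305), np.int64(324)) (220, np.int64(305), np.int64(324)) (226, np.int64(305), np.int64(324)) 
bar [-2.98808138e-03  1.33635378e+02] y at x=500 132.14133690126724
pin tip [503.17805855 134.62097191 133.        ]
0.82 [407.3, 110.3] (383, 85, 55, 50)
0.7 [319.6, 84.1] (292, 64, 51, 50)
```

View pics/w1c.png

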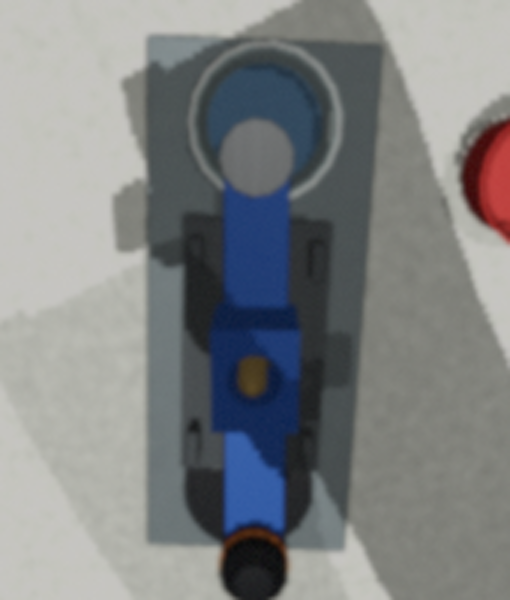

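move_arm --moves '[0.003, -0.0015, 0.03, 0, 0.003, -0.0015, 0.06, 0, 0.003, -0.0015, 0.09, 0, 0.003, -0.0015, 0.11, 0, 0.003, -0.0015, 0.12, 0]'

```text
clock: 2.88
position: [500.5, 129.1, 155.0]
ee_rot: [3.141, -0.001, -0.004]
contact_force: [0.0, 0.5, -0.6]
finger_gap: 85.5
```

move_arm --moves '[0, 0, 0.015, 0, 0, 0, 0.03, 0, 0, 0, 0.042, 0, 0, 0, 0.051, 0, 0, 0, 0.051, 0]'

```text
clock: 3.3
position: [501.1, 130.3, 105.2]
ee_rot: [3.141, 0.0, -0.003]
contact_force: [0.2, 0.1, 0.6]
finger_gap: 85.5
```

```bash
python3 - <<'E'
from h import *
s=env.state();print(s['clock'],s['position'],yaw(s),s['contact_force'])
im=env.capture('scene');cv2.imwrite('pics/s2.png',cv2.resize(im[60:240,180:400,::-1],None,fx=3,fy=3,interpolation=cv2.INTER_CUBIC))
E
```

```text
3.3 [501.0871179  130.31524021 105.17799879] 0.0001642423349578288 [0.16588133 0.1206462  0.56829173]
```

View pics/s2.png

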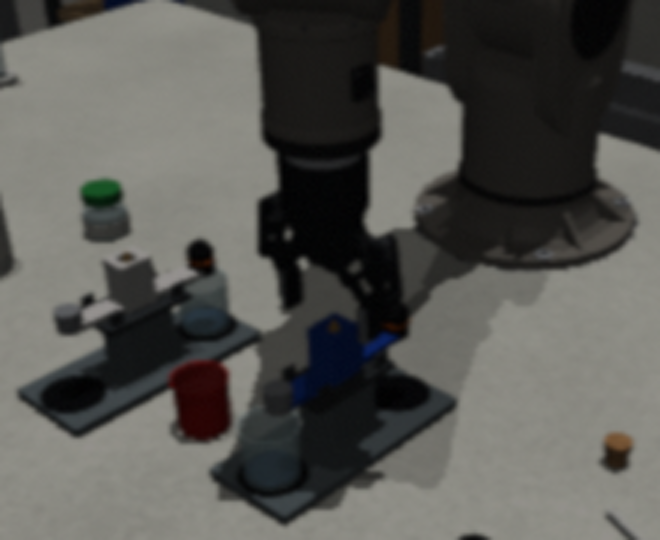

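```bash
python3 - <<'E'
from h import *
C=cam('scene');f=lambda X:((proj(C,X)-[180,60])*3).round()
for X in [(501,132,105),(501,132,128),(501,132,78),(501,87,91),(501,173,91),(501,87,105),(501,173,105)]: print(X,f(X))
s=env.state();W=cam('wrist',s)
im=env.capture('wrist');print(env.find_in('wrist','blue_hub'),proj(W,(501,132,128)))
cv2.imwrite('pics/w2.png',im[:,:,::-1])
E
```

```text
(501, 132, 105) [332. 351.]
(501, 132, 128) [331. 329.]
(501, 132, 78) [333. 375.]
(501, 87, 91) [296. 346.]
(501, 173, 91) [366. 380.]
(501, 87, 105) [296. 333.]
(501, 173, 105) [366. 367.]
[{'location': [312.3, 230.6], 'conf': 0.66}] [312.39349672 269.07424298]
```

View pics/w2.png

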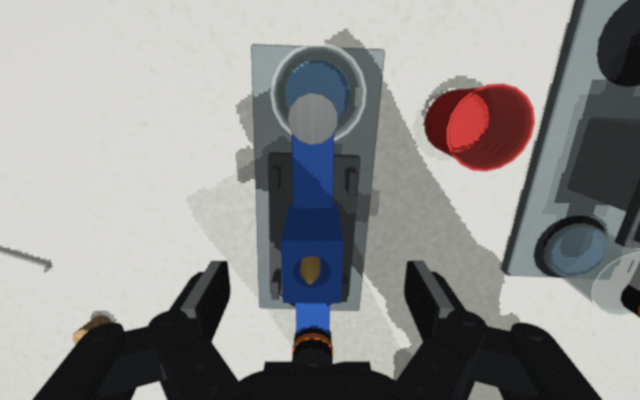

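The wrist view has the pin at (310,270), as predicted. In the scene view, though, the fingertips look higher than I expected, so I check with a zoom before closing.

```bash
python3 - <<'E'
from h import *
C=cam('scene');im=env.capture('scene')
v=cv2.resize(im[115:205,250:340,::-1],None,fx=6.5,fy=6.5,interpolation=cv2.INTER_CUBIC)
v=cv2.convertScaleAbs(v,alpha=2.2,beta=20)
s=env.state();p=s['position']
for y,c in((-43,(0,255,0)),(43,(0,0,255))):
  for x in(-11,11):
    a=[tuple(int(q) for q in (proj(C,p+[x,y,z])-[250,115])*6.5) for z in(0,40)]
    cv2.line(v,a[0],a[1],c,1)
cv2.imwrite('pics/s3.png',v)
E
```

```text
(no output)
```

View pics/s3.png

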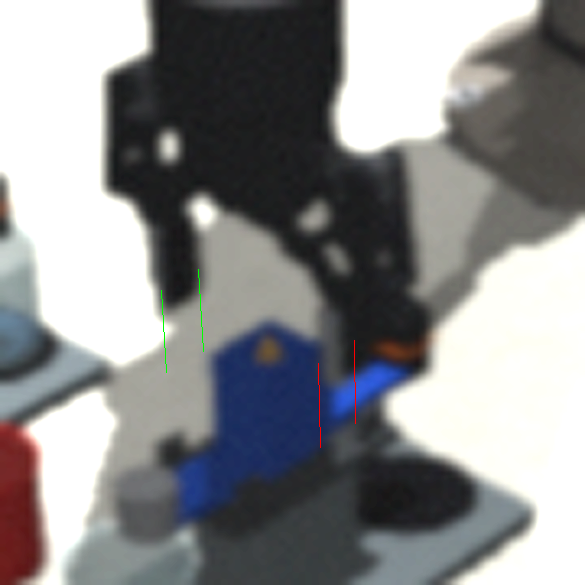

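The zoom shows the left fingertip ending about 28 mm above where the stated overhang puts it (image row 308 instead of about 372). The real fingertips are therefore higher than the text says, and closing here would only catch the hub's top edge. I go down 28 mm more and then close.

move_arm --moves '[0, -0.002, 0.008, 0, 0, -0.002, 0.016, 0, 0, -0.002, 0.024, 0, 0, -0.002, 0.028, 0, 0, -0.002, 0.028, 0]'

```text
clock: 3.92
position: [500.8, 132.8, 77.0]
ee_rot: [3.141, 0.001, -0.003]
contact_force: [-0.8, -0.1, -0.6]
finger_gap: 85.2
```

move_arm --moves '[0, 0, 0, 0, 0, 0, 0, 0, 0, 0, 0, 0, 0, 0, 0, 0, 0, 0, 0, 0]' --hand 0.5 --squeeze 40

```text
clock: 4.33
position: [501.7, 133.0, 78.6]
ee_rot: [-3.141, -0.001, -0.001]
contact_force: [0.1, -0.6, -0.5]
finger_gap: 42.8
```

```bash
python3 - <<'E'
from h import *
C=cam('scene');s=env.state();print(s['clock'],s['position'],s['finger_gap'],s['contact_force'])
im=env.capture('scene')
v=cv2.resize(im[115:205,250:340,::-1],None,fx=6.5,fy=6.5,interpolation=cv2.INTER_CUBIC)
v=cv2.convertScaleAbs(v,alpha=2.2,beta=20)
p=s['position'];g=s['finger_gap']/2
for y,c in((-g,(0,255,0)),(g,(0,0,255))):
  for x in(-11,11):
    a=[tuple(int(q) for q in (proj(C,p+[x,y,z])-[250,115])*6.5) for z in(0,40)]
    cv2.line(v,a[0],a[1],c,1)
cv2.imwrite('pics/s4.png',v)
E
```

```text
4.3333 [501.72672508 133.03121504  78.58202925] 42.80727729365029 [ 0.1214724  -0.57667427 -0.54360881]
```

View pics/s4.png

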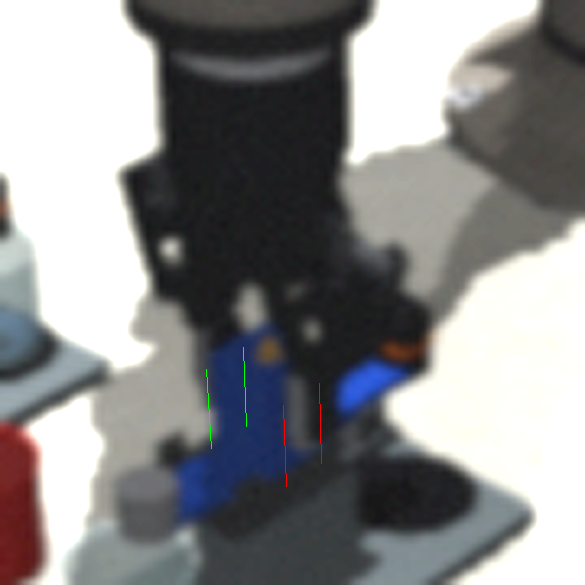

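At half opening the near pad straddles the hub. Its tip is at about row 450, roughly 13 mm above the hub's underside. Grip now.

move_arm --moves '[0, 0, 0, 0, 0, 0, 0, 0, 0, 0, 0, 0, 0, 0, 0, 0, 0, 0, 0, 0]' --hand 0 --squeeze 50

```text
clock: 4.8
position: [501.7, 133.0, 78.6]
ee_rot: [3.142, 0.001, 0.0]
contact_force: [-2.2, -0.9, 6.0]
finger_gap: 29.6
```

move_arm --moves '[0, 0, -0.004, 0, 0, 0, -0.008, 0, 0, 0, -0.014, 0, 0, 0, -0.022, 0, 0, 0, -0.03, 0]'

```text
clock: 5.22
position: [501.6, 133.1, 109.2]
ee_rot: [-3.141, -0.001, 0.0]
contact_force: [0.9, -1.1, -1.7]
finger_gap: 29.2
```

move_arm --moves '[0, 0, -0.014, 0, 0, 0, -0.028, 0, 0, 0, -0.042, 0, 0, 0, -0.056, 0, 0, 0, -0.07, 0]'

```text
clock: 5.63
position: [501.6, 133.1, 179.9]
ee_rot: [-3.141, -0.001, -0.001]
contact_force: [-0.6, -0.5, -2.2]
finger_gap: 29.4
```

```bash
python3 - <<'E'
from h import *
s=env.state();print(s['clock'],s['position'],yaw(s),s['finger_gap'],s['contact_force'],s['q'].round(2) if hasattr(s['q'],'round') else s['q'])
im=env.capture('wrist');cv2.imwrite('pics/w5.png',cv2.convertScaleAbs(im[:,:,::-1],alpha=1.5))
for n in["blue_hub","blue_pin"]:print(n,env.find_in('wrist',n))
E
```

```text
5.6333 [501.5608047  133.08886165 179.87586226] 0.0008564719827016877 29.39803841625526 [-0.58836732 -0.52332917 -2.18103844] [ 0.02  0.25 -0.47  1.97  0.14  0.96 -2.08]
blue_hub [{'location': [319.2, 243.7], 'conf': 0.86}]
blue_pin [{'location': [289.2, 149.2], 'conf': 0.87}]
```

View pics/w5.png

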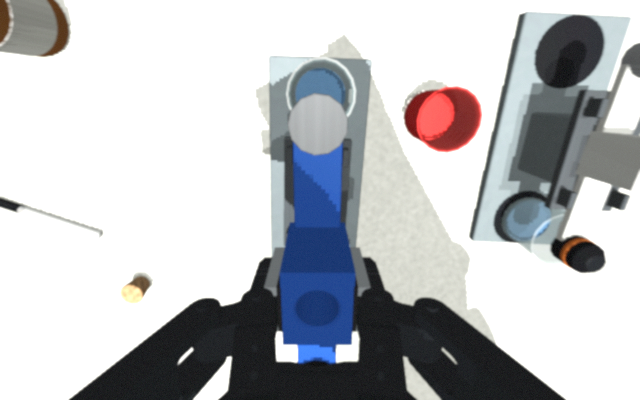

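The arm is held level. The hole in the hub top is at (317,309) and the beaker rim is centred at (321,95). I work out the hub's offset in the tool frame and the direction of the stand.

```bash
python3 - <<'E'
from h import *
s=env.state();C=cam('wrist',s);p=s['position']
for zt in(126,128,130): print('hole rel TCP at hubtop',zt,(atz(C,(317,309),zt+101.3)-p).round(1))
print('beaker',atz(C,(321,95),66).round(1))
im=env.capture('wrist');hsv=cv2.cvtColor(im,cv2.COLOR_RGB2HSV);m=cv2.inRange(hsv,(105,150,30),(130,255,255))
for r in range(150,350,12):
    x=np.flatnonzero(m[r,270:370])+270
    if len(x): print(r,x.min(),x.max(),end='; ')
c=[atz(C,u,8)[:2] for u in [(270,58),(369,60),(271,250),(357,250)]]
f=(c[0]+c[1])/2;n=(c[2]+c[3])/2;print('\nstand',np.round(c,1),'yaw',np.arctan2(*(f-n)[::-1]))
E
```

```text
hole rel TCP at hubtop 126 [-4.1 -1.  47.7]
hole rel TCP at hubtop 128 [-2.5 -1.  49.7]
hole rel TCP at hubtop 130 [-0.9 -1.  51.7]
beaker [583.9 128.9  66. ]
150 293 342; 162 293 341; 174 294 341; 186 294 340; 198 294 340; 210 295 340; 222 295 340; 234 288 345; 246 286 348; 258 283 351; 270 281 353; 282 279 355; 294 280 353; 306 281 353; 318 282 352; 330 283 351; 342 284 350; 
stand [[617.6 178.1]
 [616.   81.5]
 [407.6 187. ]
 [407.8  84. ]] yaw -0.0271698050975797
```

```bash
python3 - <<'E'
from h import *
s1=dict(position=np.array([498.604,131.05,277.715]),ee_rot=[3.1415*np.cos(-.0023),3.1415*np.sin(-.0023),0.001])
s2=dict(position=np.array([501.087,130.315,105.178]),ee_rot=[3.141,0,-.003])
for s,tip,hub in((s1,(314.3,174.5),(315,175)),(s2,(310,268),(312,270))):
    C=cam('wrist',s);print([atz(C,tip,z).round(1)[:2] for z in(131,134)],[atz(C,hub,z).round(1)[:2] for z in(126,128)])
im=cv2.imread('pics/w2.png')[235:310,270:355];cv2.imwrite('pics/w2c.png',cv2.resize(im,None,fx=7,fy=7,interpolation=cv2.INTER_CUBIC))
E
```

```text
[array([503.4, 132.6]), array([504.1, 132.6])] [array([501.5, 132. ]), array([502.1, 132. ])]
[array([503.7, 132.8]), array([505.6, 132.7])] [array([499.4, 131.9]), array([500.7, 131.9])]
```

View pics/w2c.png

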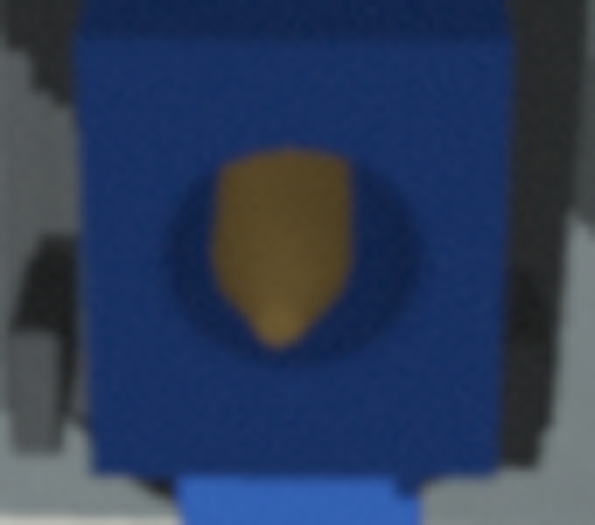

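move_arm --moves '[0, 0, 0, -0.12, 0, 0, 0, -0.24, 0, 0, 0, -0.36, 0, 0, 0, -0.48, 0, 0, 0, -0.6]'

```text
clock: 6.25
position: [501.0, 132.9, 177.4]
ee_rot: [-2.998, -0.939, 0.002]
contact_force: [-0.2, -0.3, -2.4]
finger_gap: 29.4
```

The close crop shows the hub hole centred at (311.9,270.7) and the pin's tip at (309.9,284.3). I redo the pin position with the true tip and carry on turning.

```bash
python3 - <<'E'
from h import *
s1=dict(position=np.array([498.604,131.05,277.715]),ee_rot=[3.1415*np.cos(-.0023),3.1415*np.sin(-.0023),0.001])
s2=dict(position=np.array([501.087,130.315,105.178]),ee_rot=[3.141,0,-.003])
C=cam('wrist',s2)
for z in(126,128,130): print(z,'tip',atz(C,(309.9,284.3),z+6).round(1),'hole',atz(C,(311.9,270.7),z).round(1))
C1=cam('wrist',s1)
im=cv2.imread('pics/w1c.png')[330:420,200:310] 
print('w1 hole/tip', [atz(C1,(230+253/3,50+v/3),z).round(1) for v,z in((378,128),(392,134))])
E
```

```text
126 tip [494.8 133.5 132. ] hole [498.7 132.6 126. ]
128 tip [496.1 133.4 134. ] hole [500.  132.5 128. ]
130 tip [497.5 133.4 136. ] hole [501.2 132.5 130. ]
w1 hole/tip [array([500.7, 133.3, 128. ]), array([497.4, 133.2, 134. ])]
```

move_arm --moves '[0, 0, 0, -0.12, 0, 0, 0, -0.24, 0, 0, 0, -0.36, 0, 0, 0, -0.48, 0, 0, 0, -0.6]'

```text
clock: 6.67
position: [501.1, 132.9, 177.4]
ee_rot: [-2.586, -1.782, 0.002]
contact_force: [-0.4, -0.6, -2.7]
finger_gap: 29.3
```

move_arm --moves '[0, 0, 0, -0.12, 0, 0, 0, -0.24, 0, 0, 0, -0.36, 0, 0, 0, -0.48, 0, 0, 0, -0.6]'

```text
clock: 7.08
position: [501.0, 132.9, 177.4]
ee_rot: [-1.944, -2.467, 0.001]
contact_force: [0.4, -0.7, -3.0]
finger_gap: 29.6
```

move_arm --moves '[0, 0, 0, -0.12, 0, 0, 0, -0.24, 0, 0, 0, -0.36, 0, 0, 0, -0.48, 0, 0, 0, -0.6]'

```text
clock: 7.5
position: [501.1, 132.9, 177.5]
ee_rot: [-1.128, -2.931, 0.001]
contact_force: [-0.4, 0.1, -1.3]
finger_gap: 29.8
```

move_arm --moves '[0, 0, 0, -0.12, 0, 0, 0, -0.24, 0, 0, 0, -0.36, 0, 0, 0, -0.48, 0, 0, 0, -0.6]'

```text
clock: 7.92
position: [501.1, 132.9, 177.5]
ee_rot: [-0.212, -3.133, -0.0]
contact_force: [0.1, -0.9, -1.3]
finger_gap: 29.4
```

move_arm --moves '[0.003, 0, 0.006, -0.05, 0.006, 0, 0.012, -0.105, 0.006, 0, 0.018, -0.105, 0.006, 0, 0.022, -0.105, 0.006, 0, 0.022, -0.105]'

```text
clock: 8.33
position: [495.2, 133.6, 155.2]
ee_rot: [-0.059, -3.139, 0.0]
contact_force: [-0.1, -1.3, -2.8]
finger_gap: 29.4
```

```bash
python3 - <<'E'
from h import *
s=env.state();p=s['position'];print(s['clock'],p,yaw(s),s['finger_gap'],np.array(s['q']).round(2))
C=cam('scene');im=env.capture('scene')
x0,y0,k=262,125,8
v=cv2.resize(im[y0:y0+70,x0:x0+75,::-1],None,fx=k,fy=k,interpolation=cv2.INTER_CUBIC)
v=cv2.convertScaleAbs(v,alpha=2,beta=20)
q=lambda X:tuple(int(a) for a in (proj(C,X)-[x0-.5,y0-.5]+0)*k)
for X,c in(((497,133.4,134),(0,0,255)),((503,133.4,134),(0,255,0))):
    print(X,q(X));cv2.drawMarker(v,q(X),c,0,14)
cv2.line(v,q((497,133.4,134)),q((497,133.4,78)),(0,0,255),1)
cv2.imwrite('pics/s6.png',v)
W=cam('wrist',s);im=env.capture('wrist')
cv2.imwrite('pics/w6.png',im[:,:,::-1])
w=cv2.convertScaleAbs(im[200:350,240:400,::-1],alpha=1.6);w=cv2.resize(w,(600,560))
cv2.imwrite('pics/both6.png',cv2.resize(np.hstack([v,w[:, :]]),None,fx=.66,fy=.66,interpolation=cv2.INTER_AREA)) if v.shape[0]==560 else print(v.shape)
E
```

```text
8.3333 [495.17025887 133.57341476 155.167563  ] 3.103795832192617 29.402389255416924 [ 0.46  0.4  -1.02  1.98  0.41  0.98  0.77]
(497, 133.4, 134) (240, 342)
(503, 133.4, 134) (228, 349)
```

View pics/both6.png

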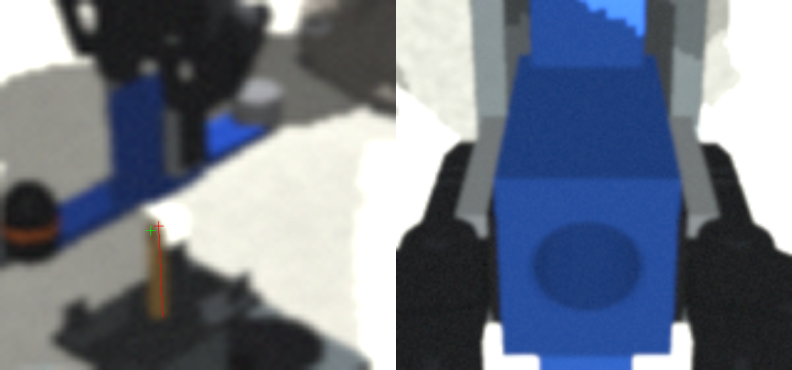

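The turn worked: the sensor is now toward the beaker and the hub sits above the brass pin. The pin body in the scene view is slightly left of my predicted red line. I quantify that with a colour mask.

```bash
python3 - <<'E'
from h import *
from scipy.optimize import least_squares
s=env.state();p=s['position'];W=cam('wrist',s)
for h in(49,50.5): print('hub hole',atz(W,(316.8,307.5),p[2]+h).round(1))
C=cam('scene');im=env.capture('scene')
hsv=cv2.cvtColor(im,cv2.COLOR_RGB2HSV)
rows=[]
for r in range(160,188):
    seg=im[r,282:302].astype(int);w=np.clip(seg[:,0]-seg[:,2]-12,0,None)
    if w.sum()>30: 
        u=(w*np.arange(282,302)).sum()/w.sum();rows.append((r,u,w.sum()));print(r,round(u,1),w.sum(),end='; ')
R=np.array(rows)
for X in[(497,133.4,134),(497,133.4,78)]:print(X,proj(C,X).round(1))
print([(d['location'],d['conf']) for d in env.find_in('scene','blue_pin')])
im=env.capture('top');print('top',[(d['location'],d['conf']) for d in env.find_in('top','blue_pin')])
E
```

```text
hub hole [496.2 133.2 205.2]
hub hole [495.  133.2 206.7]
170 290.9 31; 171 291.0 31; 172 291.0 32; 173 291.1 38; 174 291.2 37; 175 291.3 37; 176 291.4 34; 177 291.4 36; 178 291.4 36; 179 291.4 36; 180 291.4 36; 181 291.5 39; 182 291.5 35; 183 291.5 35; (497, 133.4, 134) [291.6 167.3]
(497, 133.4, 78) [292.3 184.6]
[([295.3, 199.9], 0.71)]
top [([342.6, 226.8], 0.64)]
```

Pin estimates are x ≈ 497–499 and y ≈ 133. The hub hole is at about (496.5, 133.3), within the 4 mm clearance. I lower gently and watch the force.

move_arm --moves '[-0.001, 0, 0.007, 0, -0.001, 0, 0.014, 0, -0.001, 0, 0.02, 0, -0.001, 0, 0.025, 0, -0.001, 0, 0.028, 0]'

```text
clock: 9.05
position: [496.2, 133.7, 127.3]
ee_rot: [-0.056, -3.14, 0.0]
contact_force: [0.2, -0.0, -1.8]
finger_gap: 29.6
```

Seven millimetres below the tip height with no contact force, so the tip is in the hole.

move_arm --moves '[0, 0, 0.004, 0, 0, 0, 0.008, 0, 0, 0, 0.012, 0, 0, 0, 0.016, 0, 0, 0, 0.02, 0]'

```text
clock: 9.47
position: [496.7, 133.8, 108.0]
ee_rot: [0.056, 3.141, 0.0]
contact_force: [-0.2, -0.0, -1.7]
finger_gap: 29.4
```

move_arm --moves '[0, 0, 0.004, 0, 0, 0, 0.008, 0, 0, 0, 0.012, 0, 0, 0, 0.015, 0, 0, 0, 0.018, 0]'

```text
clock: 9.88
position: [496.6, 133.8, 90.0]
ee_rot: [-0.056, -3.141, -0.0]
contact_force: [0.5, -0.1, -2.3]
finger_gap: 29.4
```

move_arm --moves '[0, 0, 0.003, 0, 0, 0, 0.006, 0, 0, 0, 0.009, 0, 0, 0, 0.0105, 0, 0, 0, 0.0115, 0]'

```text
clock: 10.3
position: [496.5, 133.8, 78.6]
ee_rot: [-0.056, -3.141, -0.0]
contact_force: [-0.2, -1.3, 1.2]
finger_gap: 29.6
```

move_arm --moves '[0, 0, 0, 0, 0, 0, 0, 0, 0, 0, 0, 0, 0, 0, 0, 0, 0, 0, 0, 0]'

```text
clock: 10.72
position: [496.7, 133.8, 78.9]
ee_rot: [0.056, 3.141, 0.0]
contact_force: [-0.4, 0.3, -1.9]
finger_gap: 29.6
```

move_arm --moves '[0, 0, 0.0005, 0, 0, 0, 0.001, 0, 0, 0, 0.0015, 0, 0, 0, 0.0015, 0, 0, 0, 0.0015, 0]'

```text
clock: 11.13
position: [496.8, 133.8, 78.5]
ee_rot: [0.057, 3.14, -0.002]
contact_force: [-10.0, -5.1, 29.0]
finger_gap: 29.5
```

Firm contact at the same height as the original grip, so the arm is seated. I ease off, open and rise.

move_arm --moves '[0, 0, -0.001, 0, 0, 0, -0.001, 0, 0, 0, -0.001, 0, 0, 0, -0.001, 0, 0, 0, -0.001, 0]'

```text
clock: 11.55
position: [496.8, 133.8, 78.6]
ee_rot: [0.056, 3.141, -0.0]
contact_force: [-2.7, -1.4, 7.9]
finger_gap: 29.7
```

move_arm --moves '[0, 0, 0, 0, 0, 0, 0, 0, 0, 0, 0, 0, 0, 0, 0, 0, 0, 0, 0, 0]' --hand 0.8

```text
clock: 11.97
position: [496.6, 133.8, 78.2]
ee_rot: [-0.056, -3.141, -0.0]
contact_force: [-0.1, -0.7, -0.0]
finger_gap: 68.4
```

move_arm --moves '[0, 0, -0.01, 0, 0, 0, -0.025, 0, 0, 0, -0.05, 0, 0, 0, -0.08, 0, 0, 0, -0.11, 0]'

```text
clock: 12.38
position: [496.1, 134.1, 190.0]
ee_rot: [-0.055, -3.14, -0.001]
contact_force: [1.4, 0.1, -0.1]
finger_gap: 68.2
```

move_arm --moves '[0.02, 0, -0.02, 0, 0.04, 0, -0.04, 0, 0.04, 0, -0.06, 0, 0.04, 0, -0.08, 0, 0.04, 0, -0.08, 0]'

```text
clock: 12.8
position: [457.7, 136.2, 272.3]
ee_rot: [0.056, 3.136, -0.0]
contact_force: [1.5, -0.7, -0.0]
finger_gap: 68.2
```

```bash
python3 - <<'E'
from h import *
s=env.state();print(s['clock'],s['position'],s['finger_gap'],s['contact_force'])
W=cam('wrist',s)
a=env.capture('scene');b=env.capture('wrist')
v=cv2.convertScaleAbs(cv2.resize(a[110:230,225:345,::-1],(480,480),interpolation=cv2.INTER_CUBIC),alpha=1.7)
w=cv2.resize(b[100:400,225:415,::-1],(304,480),interpolation=cv2.INTER_CUBIC)
cv2.imwrite('pics/f.png',np.hstack([v,w]))
for n in['blue_hub','blue_beaker_center','blue_pin']:print(n,[(d['location'],d['conf']) for d in env.find_in('wrist',n)])
for X in[(497,133.4,128),(497,133.4,134),(584,130,66)]:print(X,proj(W,X).round())
E
```

```text
12.8 [457.67336693 136.20106281 272.26536782] 68.18430058210238 [ 1.48068078 -0.68039711 -0.00177896]
blue_hub [([317.6, 206.6], 0.73)]
blue_beaker_center [([305.4, 255.3], 0.8), ([234.8, 235.0], 0.62)]
blue_pin [([325.3, 165.1], 0.78)]
(497, 133.4, 128) [316. 216.]
(497, 133.4, 134) [316. 219.]
(584, 130, 66) [316. 258.]
```

View pics/f.png

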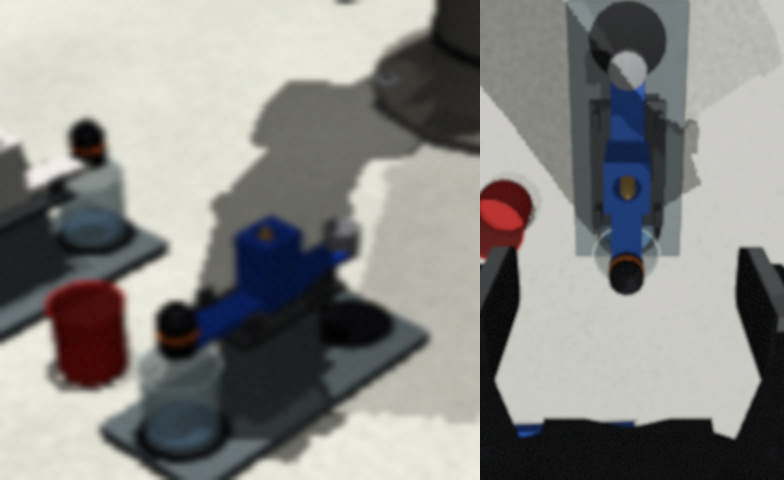

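The final picture shows the arm level and home between the cheeks, with the pin through the hub, the sensor over the upright beaker and the gripper clear. Handing in.

```bash
python3 -c "
from bench import env
print(env.finish_job())"
```

```text
the job is handed in; nothing more can be done
None
```

I lifted the small blue arm about 100 mm off its pin, turned it end for end, lowered it back onto the same pin and handed the job in at about 13 s. No verdict is reported, so what follows rests on my own checks.

- **Seating:** the arm met firm contact at the same tool height at which I had gripped it (78.5 mm against 78.6 mm). That touch peaked at 29 N along z on the wrist, within the 120 N limit.
- **Final pictures:** the arm looks level between the cheeks, with the pin through the hub and the black sensor over the upright beaker. The hub and beaker sit within about 10 pixels of where I predicted them.
- **Robot clear:** the gripper is open and well above the arm, and the wrist force is near zero.
- **White arm:** nothing touched it, and the part of it in the last picture looks unchanged. I did not measure its position.

**Disagreements:**
- **Fingertips:** the open fingertips stood about 28 mm higher than the stated overhang puts them. I found this before closing and lowered the grip to match.
- **Pin position:** the estimates differed by about 2–3 mm between cameras, within the hole's 4 mm clearance. The arm went down without side load until it seated.

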